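# Mist the model clamp and hold its sprung jaw open at the mark

### The arm

A 6-joint arm with a two-finger parallel gripper is mounted at the origin on the work surface. World frame = base frame: x ahead of the robot, y to its left, z up, the work surface at z = 0. Lengths are in m, angles in rad, forces in N, time in s.
With the tool pointing down it reaches from about 0.275 to 0.875 m from the base axis. Payload 12.5 kg.
Tool frame: the origin (TCP) lies on the centre line of the jaws, within the pads' length; the fingertips stand 14 mm ahead of it and the grasp point (between the pads) lies 5 mm behind it; z points along the fingers, y is the line along which they close (so a half turn about z gives the same grasp; the last joint's range is limited). The gripper opens to 85 mm and grips with 20 to 120 N. Pads are 22 mm wide; open, the fingers measure 114 mm over their backs; the gripper's body (76 mm by 85 mm) begins 54 mm behind the grasp point. The pads swing forward as they close: fully open they stand 13 mm farther back than shut.
Start: joints at [1.093, 0.351, 1.652, -0, 1.139, -0.085], TCP at [0.21, 0.508, 0.245] pointing down, gripper open.
Joint ranges: [-2.75, 2.75], [-0.79, 2.1], [0.01, 2.65], [-1.57, 4.71], [0.07, 3.14], [-2.87, 2.87]. Speed limits (rad/s): [2.22, 2.22, 2.79, 3.14, 3.14, 3.14].

### API

Orientations are given as a unit quaternion [w, x, y, z].
In Python, from plant import bot gives the robot as it stands. Calls block until the motion is done:
- bot.move_pose(position, orientation): joint-space move of the TCP to a pose.
- bot.servo_line(position, feed=0.15, attitude=None, force_limit=None): straight line of the TCP; attitude=None keeps the orientation; feed is the mean speed in m/s. With force_limit (N) it stops when the force on the tool has changed by that much, and returns True; else False.
- bot.movej(angles): joint-space move.
- bot.gripper_to(opening): opening from 0.0 (shut) to 1.0 (fully open); the grip force is fixed at half the most; returns when the fingers have stopped.
- bot.dwell(seconds).
- bot.inverse_kinematics(position, orientation): joint angles nearest the present ones, or None.
- bot.get_state(): the state.
- bot.read_camera(name): name is "scene" or "top" or "wrist"; returns the picture (480x640x3 uint8, red, green, blue); there is no depth.
- bot.calibration(name): a dict with "fx", "fy", "cx", "cy" (pixels), "R" (3x3) and "t" (3): a world point X has camera coordinates R X + t. Camera axes: x right, y down, z forward; pixel columns grow to the right and rows downward; lengths in m; the calibration is good to about 2 mm. The wrist camera is an equidistant fisheye: a pixel r from the principal point sees the ray r / f radians off the axis. A picture is of the moment at which its call begins: read the wrist's pose just before it. calibration takes no time and is no camera call; for the wrist camera it gives the pose at the moment of the call.
A pose or a line that the arm cannot do raises bot.PlanningError and nothing moves.
- bot.close_job(): hands the job in; it is judged then, once.
The state is a dict: "t": time; "joint_positions": joint angles; "dq": joint speeds; "tau": joint torques, N m; "tcp_pos": TCP position; "orientation": TCP orientation; "wrist_force": force on the tool from outside, world axes, zero at the start; "moment": the same for the moment, N m; "opening": opening from 0.0 (shut) to 1.0 (fully open); "grasp_force": force on a finger pad.
Only numpy, scipy, OpenCV 4.12 (cv2) and the standard library are available. Lean on these libraries where they do the work, as an engineer would, in place of code of your own. Each camera call takes 0.05 s, during which the arm holds its last target. There are 200 camera calls.

### The job

A technician is about to seat a plaster cast in the spring-loaded model clamp. First press the nozzle cap of the spray can fully down to mist the closed jaws and let the cap come back up; then pull the clamp's sprung slide out by its crossbar until its pointer stands level with the nose of the small index block beside it. Finish while still gripping the crossbar and holding the slide at that mark (it springs shut if let go), and leave the cast, the bowl and the jar where they stand.

Things in the scene. Friction and masses are not known exactly. Their poses are not given: they have to be found in the camera images.
- clamp: model clamp screwed to the bench: aluminium base plate 300 x 110 x 12 mm with a steel fixed jaw (top at 60 mm). Origin on the bench under the clamping area; x points away from the robot along the slide's travel, y left, z up. The plate reaches from x = -185 to +115 mm; the fixed jaw stands at x = +36 to +54 mm, two spring barrels behind it.
- slide (a joint): how far the clamp's steel slide is pulled out, in m: 0 = shut (the start; jaws 16 mm apart), 0.08 = end of travel. Pulling moves it along the clamp's -x axis, towards the robot. A spring pulls it shut with 4.2 N at 0, rising 1.4 N per 10 mm. The mark lies at 0.03 to 0.055.
- crossbar (a point): centre of the slide's crossbar: black bar, 16 mm round, 90 mm long, along the clamp's y, 75 mm above the bench, 85 mm in front (-x) of the clamp's origin when shut. Two posts 33 mm either side of its centre, 56 mm free between them; 47 mm from bar centre down to the carriage. The moving jaw (58 mm high) begins 89 mm behind it. Pinch from above, closing along x. Axes as clamp.
- pointer (a point): tip of the dark pointed pointer on the left (+y) edge of the slide, moves with the slide; 29 mm above the bench. 45 mm behind (+x) and 55 mm left of the crossbar's centre. Axes as the clamp's.
- mark (a point): tip of the nose of the dark steel index block (22 x 24 mm, 18 mm high, fixed at a varying place on the left shelf of the base plate; top 30 mm above the bench); the nose points right, to the slide. The slide is at the mark when the pointer's tip is level with this point along the clamp's x. At the start it lies 30 to 55 mm from the pointer towards -x. Axes as clamp.
- cap (a joint): how far the nozzle cap is pressed down, in m: 0 = up, 0.007 = fully down against its stop. Spring: 2 N to start, 5.5 N fully down; comes up by itself.
- cap_top (a point): centre of the top face of the white nozzle cap (32 mm across, 18 mm high) of the aluminium spray can (66 mm across), 186 mm above the bench with the cap up. The can is fixed to the bench in a grey collar, to the left of the clamp. The can's nozzle faces the clamp.
- cast: bystander: loose plaster tooth cast, 50 x 64 mm, 34 mm high; origin under its middle
- bowl: bystander: loose dark green mixing bowl, 124 mm across, 70 mm high; origin under its middle
- jar: bystander: loose amber jar with a white lid, 60 mm across, 85 mm high; origin under its middle
There are look-alikes about, which are no part of the job. Leave any red look-alike of the part that bears cap alone.

How it is judged:
On the way, in this order (a step that is already met when the one before it is completed fails the run):
1. the nozzle cap is pressed down (5 mm or more of its 7 mm) while the clamp is shut (value of joint cap above 0.005 m and value of joint slide below 0.01 m), for 0.1 s.
2. the cap has come back up (within 2 mm), the clamp still shut (value of joint cap below 0.002 m and value of joint slide below 0.01 m), for 0.1 s.
3. the slide is pulled out to the mark (pointer within 6 mm) by the fingers (x of pointer in the frame of mark between -0.006 and 0.006 m and contact force between the fingers and clamp above 2 N), for 0.3 s.
At the end, for the whole second after the job is handed in: The pointer is within 6 mm of the index nose along the clamp's x axis, the slide is at rest (under 10 mm/s) and held by the fingers (contact force over 2 N), and the nozzle cap is up (within 2 mm) (all of step 3 and velocity of joint slide between -0.01 and 0.01 m/s and value of joint cap below 0.002 m); the arm keeps its last pose, push and grip.
It fails at once if the plaster cast is shifted or knocked over (distance of cast from where it was at the start of the episode above 0.02 m or angle between cast's own z axis and vertical above 0.3 rad).
It fails at once if the mixing bowl is shifted or knocked over (distance of bowl from where it was at the start of the episode above 0.02 m or angle between bowl's own z axis and vertical above 0.3 rad).
It fails at once if the jar is shifted or knocked over (distance of jar from where it was at the start of the episode above 0.02 m or angle between jar's own z axis and vertical above 0.3 rad).
It also fails if it takes over 42 s, if anything falls off the work surface, if the arm or the gripper's body presses on something with over 40 N, if the wrist force passes 120 N, or if a joint passes its speed limit or range.

## Working session

There is one attempt and no reset: what is moved stays moved. The work goes in short steps, each a Python script; the robot and the scene stay as the last script left them, time stands still between calls to the robot, and variables do not carry over. Pictures are saved under pics/ and viewed, at most 10 in all, crops included, and the job is handed in when it is done.

```bash
mkdir -p pics; python3 - <<'E'
from plant import bot
import cv2
for n in("scene","top"):
    cv2.imwrite(f"pics/{n}0.png",bot.read_camera(n)[:,:,::-1]); c=bot.calibration(n); print(n,c)
print(bot.get_state())
E
```

```text
scene {'fx': 469.8942155346688, 'fy': 469.8942155346688, 'cx': 323.139902970425, 'cy': 236.9742033726591, 'R': array([[ 5.10424848e-01,  8.59922202e-01,  5.29883035e-04],
       [ 4.91971728e-01, -2.91514629e-01, -8.20355435e-01],
       [-7.05287384e-01,  4.18990486e-01, -5.71853722e-01]]), 't': array([-0.29468113, -0.15061545,  1.40193388])}
top {'fx': 520.8146648585881, 'fy': 520.8146648585881, 'cx': 314.1501671556624, 'cy': 238.8567020712385, 'R': array([[-0.00875783, -0.99988778, -0.01215468],
       [-0.99785989,  0.00952645, -0.06469064],
       [ 0.06479917,  0.01156211, -0.99783134]]), 't': array([0.03410393, 0.54975461, 1.44098475])}
{'t': 0.1, 'joint_positions': array([ 1.09343907e+00,  3.51183969e-01,  1.65237910e+00, -2.90095743e-05,
        1.13907411e+00, -8.46228972e-02]), 'dq': array([ 0.00064114, -0.00154845, -0.00205245,  0.00231923,  0.00034349,
        0.00060472]), 'tau': array([ 8.23929076e-04, -5.06828678e+01, -2.91875142e+01, -7.29612202e-05,
        2.75759310e-03, -3.80820751e-06]), 'tcp_pos': array([0.21035578, 0.50787324, 0.24480413]), 'orientation': array([-1.32172228e-04,  1.95101634e-01,  9.80782891e-01, -5.05430254e-04]), 'wrist_force': array([ 0.87600899,  0.14390349, -0.11577833]), 'moment': array([-0.03727962,  0.0616766 , -0.00163291]), 'grasp_force': 0.0, 'opening': 0.998634539505825}
```

View pics/scene0.png

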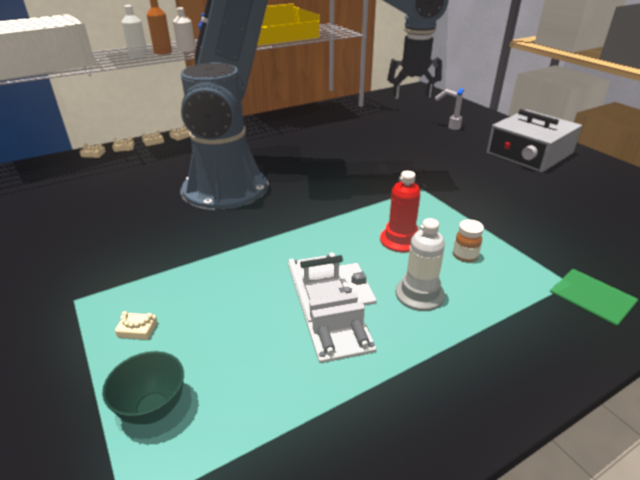

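View pics/top0.png

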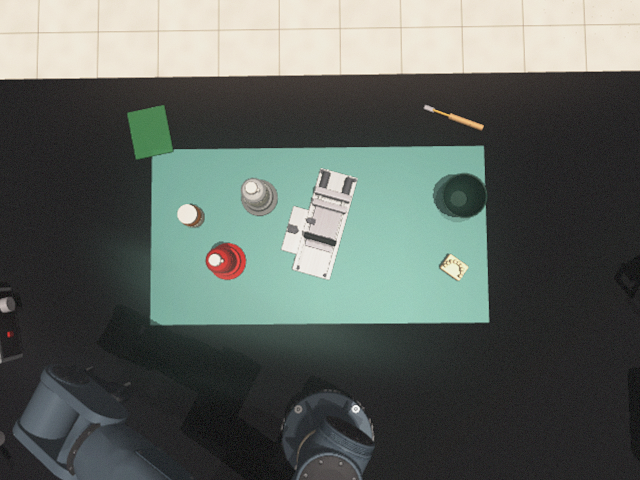

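The scene view shows the clamp with its crossbar at about (321,262), the index block at (358,278), and the cast and bowl at left. Three things could be taken for the cap:
- The grey can's cap: scene (430,228), top (251,186).
- The red look-alike's cap: scene (407,178), top (215,260).
- The jar lid: scene (470,228), top (188,213).

I choose the grey aluminium can, in its grey collar to the left of the clamp. Next I check it in close crops.

```bash
python3 - <<'E'
import cv2
a=cv2.imread("pics/top0.png")[155:290,230:370]; cv2.imwrite("pics/topc.png",cv2.resize(a,None,fx=4.4,fy=4.4,interpolation=cv2.INTER_CUBIC))
a=cv2.imread("pics/scene0.png")[210:360,280:460]; cv2.imwrite("pics/scenec.png",cv2.resize(a,None,fx=4,fy=4,interpolation=cv2.INTER_CUBIC))
E
```

```text
(no output)
```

View pics/topc.png

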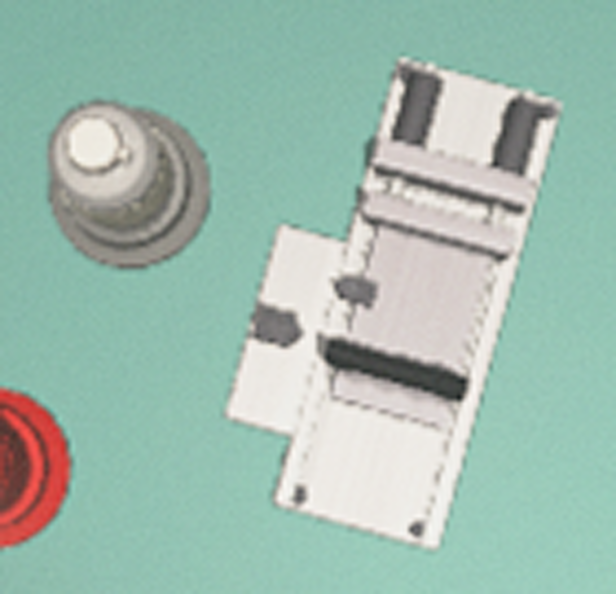

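View pics/scenec.png

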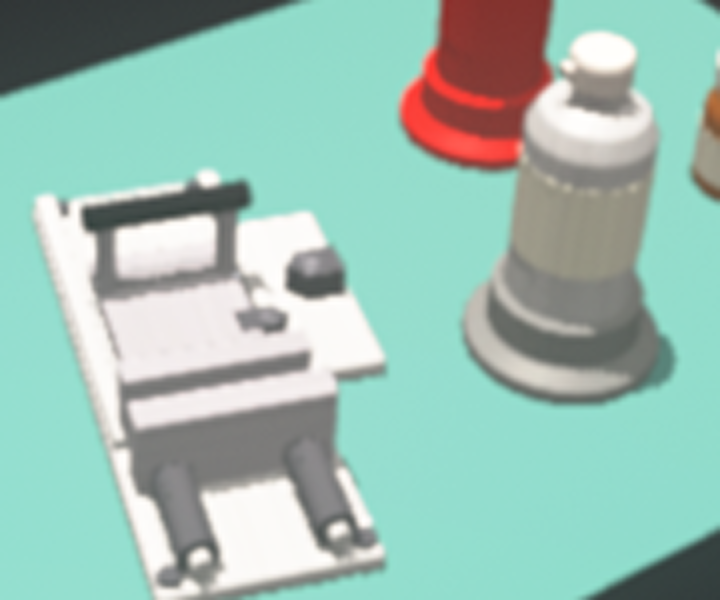

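The crops confirm the choice: a white cap on the grey can, with its top at crop (95,145) and its nozzle facing the clamp. The bar ends are at (322,349) and (467,385), the pointer tip at (333,287), and the nose tip at (302,328). Next I fit the clamp pose.

```bash
cat > h.py <<'E'
import numpy as np
from plant import bot
def proj(c,X):
    p=c["R"]@np.asarray(X)+c["t"]; return np.array([c["fx"]*p[0]/p[2]+c["cx"],c["fy"]*p[1]/p[2]+c["cy"]])
def unproj(c,uv,z):
    d=c["R"].T@np.array([(uv[0]-c["cx"])/c["fx"],(uv[1]-c["cy"])/c["fy"],1]); o=-c["R"].T@c["t"]
    return o+d*(z-o[2])/d[2]
def c2w(p,X): # clamp pose (x,y,yaw)
    c,s=np.cos(p[2]),np.sin(p[2]); return np.array([p[0]+c*X[0]-s*X[1],p[1]+s*X[0]+c*X[1],X[2]])
E
python3 - <<'E'
from h import *
from scipy.optimize import least_squares
T,S=bot.calibration("top"),bot.calibration("scene")
ft=lambda u,v:np.array([230+(u+.5)/4.4-.5,155+(v+.5)/4.4-.5]); fs=lambda u,v:np.array([280+(u+.5)/4-.5,210+(v+.5)/4-.5])
obs=[(T,ft(400,58),(.115,.055,.012)),(T,ft(562,103),(.115,-.055,.012)),(T,ft(277,500),(-.185,.055,.012)),(T,ft(438,547),(-.185,-.055,.012)),
(T,ft(322,349),(-.085,.045,.075)),(T,ft(467,385),(-.085,-.045,.075)),(T,ft(333,287),(-.04,.055,.029)),
(S,fs(85,218),(-.085,-.045,.075)),(S,fs(248,195),(-.085,.045,.075)),(S,fs(385,562),(.115,.055,.012)),(S,fs(38,200),(-.185,-.055,.012))]
r=least_squares(lambda p:np.concatenate([proj(c,c2w(p,X))-uv for c,uv,X in obs]),[.5,0,-.2],loss="soft_l1")
p=r.x; print(p); print(np.array([proj(c,c2w(p,X))-uv for c,uv,X in obs]).round(1))
inv=lambda w:(lambda d:np.array([np.cos(p[2])*d[0]+np.sin(p[2])*d[1],-np.sin(p[2])*d[0]+np.cos(p[2])*d[1]]))(np.array(w[:2])-p[:2])
for z in(.025,.03): print("mark",inv(unproj(T,ft(302,328),z)),inv(unproj(S,fs(290,282),z)))
print("ptr",inv(unproj(T,ft(333,287),.029)),"bar",c2w(p,(-.085,0,.075)))
print("cap",unproj(T,ft(95,145),.186),unproj(S,fs(604,50),.186))
print("redcap",unproj(T,(215,260),.186),"jar",unproj(T,(188,213),.085))
E
```

```text
[ 0.62788263 -0.01034229 -0.29326047]
[[ 0.1 -0.5]
 [ 0.6 -0.1]
 [-1.9  0.6]
 [-0.8  1. ]
 [ 0.6  0.1]
 [-0.3  1.3]
 [-0.3 -1. ]
 [-0.6  1.3]
 [ 0.6  0.7]
 [ 0.3 -0.6]
 [-1.   1.7]]
mark [-0.07270449  0.0652637 ] [-0.07078174  0.06421329]
mark [-0.07304557  0.06494099] [-0.0651378   0.06232398]
ptr [-0.04248446  0.05350628] bar [0.54651159 0.01422909 0.075     ]
cap [0.66900457 0.18322624 0.186     ] [0.66842118 0.18573974 0.186     ]
redcap [0.48899239 0.27321968 0.186     ] jar [0.61860518 0.36691839 0.085     ]
```

```bash
cat >> h.py <<'E'
YAW=-0.2933
def down(a): return [0,np.cos(a/2),np.sin(a/2),0]
Q=down(YAW+np.pi/2)
E
python3 - <<'E'
from h import *
import cv2
cap=np.array([.6687,.1845])
bot.gripper_to(0.0)
bot.servo_line([.21,.508,.31],feed=.2)
bot.move_pose([*cap,.24],Q)
print(bot.get_state()["tcp_pos"],bot.get_state()["t"])
hit=bot.servo_line([*cap,.188],feed=.025,force_limit=12)
s=bot.get_state(); print(hit,s["tcp_pos"],s["wrist_force"])
bot.dwell(.3); print(bot.get_state()["tcp_pos"],bot.get_state()["wrist_force"])
bot.servo_line([*cap,.26],feed=.1)
bot.dwell(.2)
f=c=None
bot.gripper_to(1.0)
bar=np.array([.5465,.0142])
bot.move_pose([*(bar-[.0,.0]),.26],Q)
C=bot.calibration("wrist"); im=bot.read_camera("wrist"); np.savez("w.npz",**C)
cv2.imwrite("pics/w1.png",im[:,:,::-1]); print(C,bot.get_state()["t"],bot.get_state()["tcp_pos"],bot.get_state()["wrist_force"])
cv2.imwrite("pics/top1.png",bot.read_camera("top")[:,:,::-1])
E
```

```text
[0.66830734 0.1855748  0.24028722] 3.375
True [0.66883743 0.18453655 0.19314207] [-1.71988274 -1.11514782  4.81525702]
[0.66886961 0.18451659 0.19312894] [-1.43998164 -0.83491226  5.94734046]
{'fx': 371.64829954431775, 'fy': 371.64829954431775, 'cx': 317.906852797693, 'cy': 239.55880061933365, 'R': array([[ 0.95706151, -0.28987352,  0.00257266],
       [-0.27780157, -0.9145963 ,  0.2938365 ],
       [-0.08282248, -0.28193429, -0.95585223]]), 't': array([-0.52125173,  0.12218283,  0.44277363])} 8.0833 [0.54742158 0.01500591 0.26012355] [ 0.00242888  0.41994703 -0.38521607]
```

View pics/w1.png

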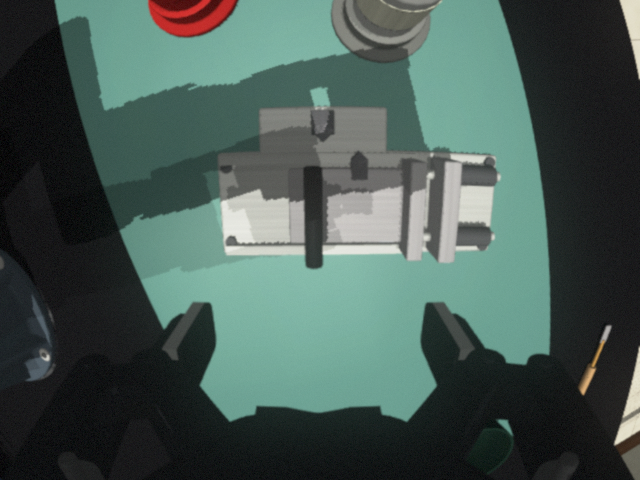

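The wrist view shows the bar with ends at about (314,167) and (314,267), the pointer tip at (359,152), and the nose tip at (322,138). The press reached its stop: the fingertip ended 7 mm down under about 6 N. I'll enlarge the pointer and nose region and compute positions with the fisheye model.

```bash
cat >> h.py <<'E'
def ray(c,uv):
    d=np.array([uv[0]-c["cx"],uv[1]-c["cy"]]); r=np.hypot(*d); th=r/c["fx"]
    return c["R"].T@np.array([*(d/r*np.sin(th)),np.cos(th)])
def wun(c,uv,z):
    d=ray(c,uv); o=-c["R"].T@c["t"]; return o+d*(z-o[2])/d[2]
def w2c(p,w):
    d=np.array(w[:2])-p[:2]; c,s=np.cos(p[2]),np.sin(p[2]); return np.array([c*d[0]+s*d[1],-s*d[0]+c*d[1]])
P=np.array([.62788,-.01034,-.2933])
E
python3 - <<'E'
from h import *
import cv2
C=dict(np.load("w.npz"))
for n,uv,z in(("barL",(314,167),.075),("barR",(314,267),.075),("ptr",(359,152),.029),("mark",(322,138),.03),("nearL",(218,153),.012),("nearR",(225,255),.012),("farL",(496,154),.012)): print(n,w2c(P,wun(C,uv,z)).round(4))
a=cv2.imread("pics/w1.png")[90:280,210:400]; cv2.imwrite("pics/w1c.png",cv2.resize(a,None,fx=3,fy=3,interpolation=cv2.INTER_CUBIC))
E
```

```text
barL [-0.0861  0.0424]
barR [-0.0864 -0.0476]
ptr [-0.0431  0.0526]
mark [-0.0788  0.0659]
nearL [-0.1855  0.0525]
nearR [-0.1847 -0.0585]
farL [0.1113 0.0562]
```

View pics/w1c.png

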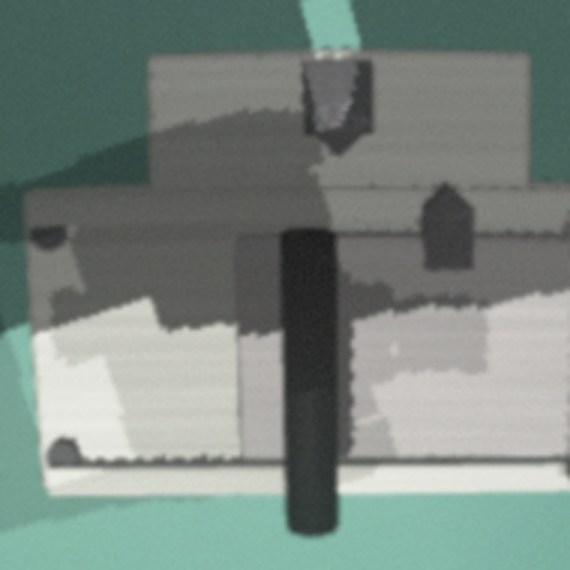

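The nose tip is about 34–35 mm from the pointer towards -x, measured at crop (340,155) against (446,184). The top view gives about 30–33 mm. I'll grip, pull 34 mm, then look at the alignment directly.

```bash
python3 - <<'E'
from h import *
import cv2
b=c2w(P,(-.0856,-.001,0)); ax=np.array([np.cos(YAW),np.sin(YAW),0])
bot.servo_line([b[0],b[1],.14],feed=.15,attitude=Q)
print(bot.servo_line([b[0],b[1],.070],feed=.06,force_limit=15))
bot.gripper_to(0.0)
s=bot.get_state(); print(s["tcp_pos"],s["opening"],s["grasp_force"],s["wrist_force"])
bot.servo_line(np.array([b[0],b[1],.070])-.034*ax,feed=.03)
bot.dwell(.4)
s=bot.get_state(); print(s["t"],s["tcp_pos"],s["opening"],s["grasp_force"],s["wrist_force"],w2c(P,s["tcp_pos"]))
C=bot.calibration("wrist"); im=bot.read_camera("wrist"); np.savez("w2.npz",**C)
cv2.imwrite("pics/w2.png",im[:,:,::-1]); cv2.imwrite("pics/top2.png",bot.read_camera("top")[:,:,::-1])
E
```

```text
False
[0.54301986 0.01411875 0.06978699] 0.16498135074894044 58.38101148605347 [-14.21361468   4.92022203  12.30304107]
12.7417 [0.51418662 0.02256802 0.06993643] 0.16428224966963975 58.48482012748718 [ 6.29261379 -6.18584346 -8.83312968] [-0.11835224 -0.00136753]
```

View pics/w2.png

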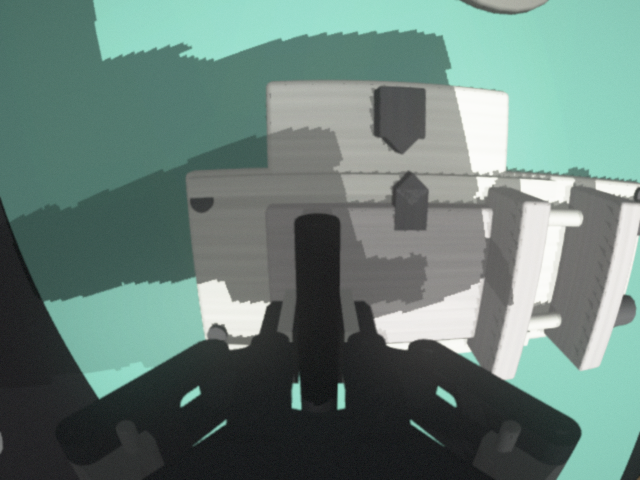

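The bar is gripped. The pointer tip is at (410,172) and the nose tip at (402,153), so it is nearly level. I'll compute what remains.

```bash
python3 - <<'E'
from h import *
import cv2
C=dict(np.load("w2.npz"))
for n,uv,z in(("ptr",(410,172),.029),("mark",(402,153),.03),("mark lo",(402,153),.012),("blkL",(376,87),.03),("blkR",(425,88),.03)): print(n,w2c(P,wun(C,uv,z)).round(4))
a=cv2.imread("pics/w2.png")[70:240,320:480]; cv2.imwrite("pics/w2c.png",cv2.resize(a,None,fx=3.5,fy=3.5,interpolation=cv2.INTER_CUBIC))
E
```

```text
ptr [-0.0742  0.0536]
mark [-0.0786  0.0624]
mark lo [-0.0744  0.0613]
blkL [-0.0911  0.0923]
blkR [-0.0683  0.0932]
```

View pics/w2c.png

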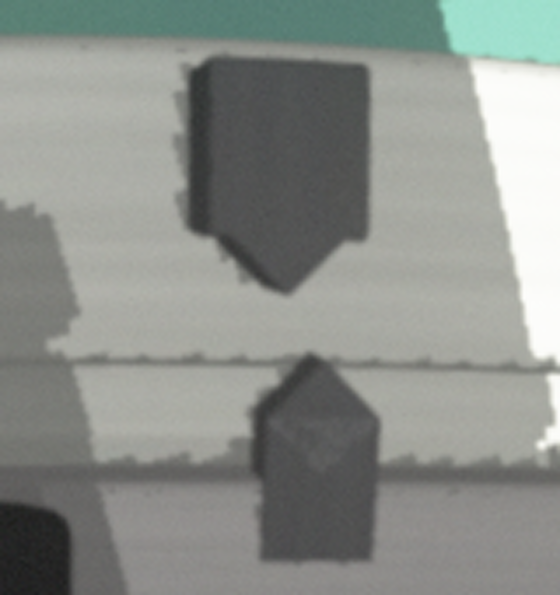

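The nose tip's top edge is at crop (289,290) and the pointer tip at (313,355). The pointer is still about 3.6 mm short, so I pull that much more and check again.

```bash
python3 - <<'E'
from h import *
import cv2
b=c2w(P,(-.0856,-.001,0)); ax=np.array([np.cos(YAW),np.sin(YAW),0])
bot.servo_line(np.array([b[0],b[1],.070])-.0376*ax,feed=.02)
bot.dwell(.5)
s=bot.get_state(); print(s["t"],w2c(P,s["tcp_pos"]),s["grasp_force"],s["wrist_force"])
C=bot.calibration("wrist"); im=bot.read_camera("wrist"); np.savez("w3.npz",**C)
a=im[70:240,320:480,::-1]; cv2.imwrite("pics/w3c.png",cv2.resize(a,None,fx=3.5,fy=3.5,interpolation=cv2.INTER_CUBIC))
E
```

```text
13.675 [-0.12186002 -0.00136976] 58.64043831825256 [ 6.09051741 -7.72236029 -8.78879919]
```

View pics/w3c.png

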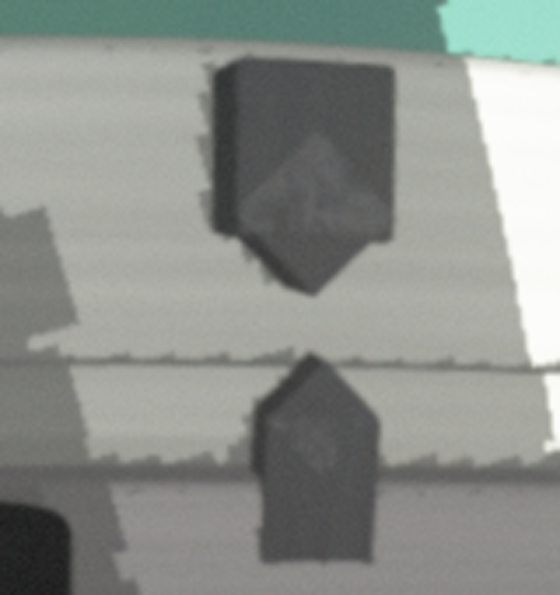

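The nose tip at (314,292) and the pointer tip at (313,355) now stand level, within about 0.5 mm, and the grip is firm at 58 N. I'm handing the job in.

```bash
python3 - <<'E'
from plant import bot
print(bot.close_job())
E
```

```text
the job is handed in; nothing more can be done
None
```

I handed the job in after 13.7 s. The cap was pressed to its stop and released, though I did not look at it again afterwards. The slide is held at the mark within about 0.5 mm by a firm grip on the crossbar, and I never touched the cast, the bowl or the jar; the hand-in returned no verdict.

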